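# Lock the ring fixture into the bench's bayonet mount

## Robot

A 6-joint arm with a two-finger parallel gripper is mounted at the origin on the work surface. World frame = base frame: x ahead of the robot, y to its left, z up, the work surface at z = 0. Lengths are in m, angles in rad, forces in N, time in s.
With the tool pointing down it reaches from about 0.4 to 0.925 m from the base axis. Payload 12.5 kg.
Tool frame: the origin (TCP) lies on the centre line of the jaws, within the pads' length; the fingertips stand 17 mm ahead of it and the grasp point (between the pads) lies 2 mm behind it; z points along the fingers, y is the direction in which the jaws open and shut (so a half turn about z gives the same grasp; the last joint's range is limited). The gripper opens to 95 mm and grips with 3 to 60 N. Pads are 20 mm wide; open, the fingers measure 119 mm over their backs; the gripper's body (75 mm by 180 mm) begins 59 mm behind the grasp point.
Start: joints at [-0.106, 0.491, 1.559, -0, 1.092, -0.106], TCP at [0.625, 0, 0.21] pointing down, gripper open.
Joint ranges: [-3.1, 3.1], [-0.84, 2.19], [0.05, 2.79], [-1.13, 4.28], [0.06, 2.93], [-2.69, 2.69]. Speed limits (rad/s): [2.22, 2.22, 2.79, 3.14, 3.14, 3.14].

## Interface

Orientations are given as [roll, pitch, yaw] about the fixed x, y, z axes, in that order (R = Rz(yaw) Ry(pitch) Rx(roll)).
In Python, from rig import manip gives the robot as it stands. The module is installed in compiled form; this text tells all that it offers.
- The arm moves only by the tool jog_arm, never from a script. Its arguments are lists of equal length, an entry for each row: "grip": the opening, from -1 (shut) to 1 (fully open); "slide": the shift along the world's x, y, z in m, a list of three; "turn": the turn about the world's z in rad. A call has 1 to 20 rows; each row is the pose to reach, as a shift and turn from the pose measured when the call began; what a row does not reach only later rows make up. A row lasts 1/10 s, in which the tool goes at most 50 mm and 8.59 degrees, less where a joint would pass 70% of its speed; a pose out of reach is approached as far as the arm can. A call with a gripper value outside its range is refused whole. The fingers move at their own pace and stop on an object; "newtons" is the grip in N (left out, the last holds). Time passes only in rows, so rows that repeat a pose let the fingers close. It gives the time, the measured TCP pose, the force and the opening at its end, in the units of the state.
- manip.read_state(): the state, without advancing time (a new reading comes with each control period).
- manip.camera(name): name is "scene" or "side" or "wrist"; returns a dict with "color" (420x560x3 uint8, blue, green, red), "range_z" (420x560 float32, m along the optical axis (not along the pixel's ray), 0 where there is no reading), "vfov" (degrees; the focal length in pixels is half the picture's height over the tangent of half this angle, whatever the lens; pixels are square), "cx", "cy" (the principal point, pixels), "k1" (the pictures are not rectified: a ray, as slopes to the right and down, at radius r is drawn at 1 + k1 r^2 times it, then the intrinsics apply), "R" (3x3) and "t" (3): a world point X has camera coordinates R X + t. Camera axes: x right, y down, z forward; pixel columns grow to the right and rows downward; lengths in m; the calibration is good to about 2 mm. A picture is of the moment at which its call begins.
- manip.close_job(): hands the job in, once; it reports no verdict.
The state is a dict: "clock": time; "joints": joint angles; "joint_velocities": joint speeds; "joint_torque": joint torques, N m; "tcp_pos": TCP position; "eef_rot": TCP orientation; "force": force on the tool from outside, world axes, zero at the start; "wrist_torque": the same for the moment, N m; "width": finger opening in m.
Only numpy, scipy, OpenCV 4.12 (cv2) and the standard library are available. Lean on these libraries where they do the work, as an engineer would, in place of code of your own. Each camera call takes 0.05 s, during which the arm holds its last target. There are 200 camera calls.

## Task

Get the gold ring ready for engraving: pick up the fixture with the red clamp block (the gold ring stands in it), lower it onto the bayonet mount so that its two lugs go down through the open entry slots onto the ledges, then twist it clockwise, seen from above, until the lugs have passed under the hooks and drop into the locking notches. Leave it fully down in the notches and let go; leave the blue and green fixtures standing where they are.

Things in the scene. Friction and masses are not known exactly. Their poses are not given: they have to be found in the camera images.
- fixture_red: Loose, upright, 0.3 to 0.45 kg. Aluminium hub 60 mm across, 36 mm high, bore 34 mm open below; on it a red block 52 (x) by 24 (y) by 40 mm, top at 76 mm, to grip across y. Gold ring on top, to 90 mm, for looks only. Two round lugs, 10 mm thick, along +x and -x to 46 mm from the axis, centred 7 mm above the underside; half a turn fits alike. Origin: centre of the hub's underside, z up.
- mount: Bayonet mount, fixed: dark foot 124 mm wide; tapered spigot (27 mm thick, top 46 mm high) enters the bore with 3.5 mm play. Angles counter-clockwise from its x axis, alike half a turn on: open entry slot for a lug at 55 deg (+-12), ledge 24 mm high; locking notch at 0 (+-8), floor 18 mm high, under a yellow hook (31 to -26 deg, 39 to 45 mm high). Origin: centre of the foot's underside, z up.
- fixture_blue: Bystander to be left alone: blue block with a steel disc in it. Otherwise the same hub, lugs and block, in the same sizes, as fixture_red; stands loose on the bench. Origin: centre of the hub's underside, z up.
- fixture_green: Bystander to be left alone: green block with nothing in it. Otherwise the same hub, lugs and block, in the same sizes, as fixture_red; stands loose on the bench. Origin: centre of the hub's underside, z up.
Mind the look-alikes: they are no part of the job. Of the things that look like the fixture_red, take the one that is farthest from the robot's base at the start. Leave any white look-alike of the mount alone.

How it is judged:
By the outcome, as a careful person would: the job done as asked, in the order asked, and still so for the second after the job is handed in, with the robot touching nothing.
It also fails if it takes over 42 s, if anything falls off the work surface, if the arm or the gripper's body presses on something with over 40 N, if the wrist force passes 120 N, or if a joint passes its speed limit or range.

## Working session

There is one attempt and no reset: what is moved stays moved. The work goes in short steps, Python scripts to look and compute and a tool call to move; the robot and the scene stay as the last step left them, time stands still between calls to the robot, and variables do not carry over. Pictures are saved under pics/ and viewed, about 8 in all and at most 12, crops included, and the job is handed in when it is done.

Besides the shell and the picture viewer there is one more tool, called after "Call:" as a command line: name --pt "numbers of a row" for each row, then --argument value for the rest. jog_arm: Moves the arm, as the interface text tells. Its arguments: {"type":"object","properties":{"grip":{"type":"array"},"slide":{"type":"array"},"turn":{"type":"array"},"newtons":{"type":"number"}},"required":["grip","slide","turn"]}

```bash
mkdir -p pics
cat > h.py <<'E'
import numpy as np, cv2, pickle
from rig import manip
def snap(name,tag):
    c=manip.camera(name); pickle.dump(c,open(f'{tag}.pkl','wb')); cv2.imwrite(f'pics/{tag}.png',c['color']); return c
def load(tag): return pickle.load(open(f'{tag}.pkl','rb'))
def cloud(c):
    f=210/np.tan(np.radians(c['vfov'])/2)
    v,u=np.mgrid[0:420,0:560].astype(np.float64)
    K=np.array([[f,0,c['cx']],[0,f,c['cy']],[0,0,1]])
    p=cv2.undistortPoints(np.stack([u.ravel(),v.ravel()],1)[:,None],K,np.array([c['k1'],0,0,0.]))[:,0]
    z=c['range_z'].ravel()
    X=np.c_[p*z[:,None],z]
    W=(X-c['t'])@c['R']; W[z==0]=np.nan
    return W.reshape(420,560,3)
E
python3 - <<'E'
from h import *
for n in('scene','side'):
    c=snap(n,n+'0'); print(n,c['vfov'],c['k1'],-c['R'].T@c['t'])
a=cv2.imread('pics/scene0.png');b=cv2.imread('pics/side0.png')
print(manip.read_state())
E
```

```text
scene 45.10422216867831 -0.06829893709684934 [ 0.80189012 -0.53834554  0.94016365]
side 42.40052726592998 -0.19095774001307725 [ 0.33805987 -0.74919298  0.93756473]
{'clock': 0.1, 'joints': array([-1.05620215e-01,  4.91494230e-01,  1.55936078e+00,  1.08002428e-05,
        1.09170182e+00, -1.05608708e-01]), 'joint_velocities': array([-7.91987087e-04, -8.13335142e-04, -1.47018083e-03, -3.10890725e-03,
        2.33797485e-03, -1.28609330e-06]), 'joint_torque': array([ 2.47082615e-03, -6.13621187e+01, -2.58604574e+01,  6.93451893e-02,
        4.70101309e-02, -2.07912552e-05]), 'tcp_pos': array([6.24794187e-01, 3.45737160e-05, 2.09432873e-01]), 'eef_rot': array([-3.14063486e+00, -1.11162546e-04,  1.57077978e+00]), 'force': array([-0.24214569,  1.11844589,  0.21585069]), 'wrist_torque': array([ 0.01136225, -0.01915113, -0.00718356]), 'width': 0.09515151190681953}
```

View pics/scene0.png

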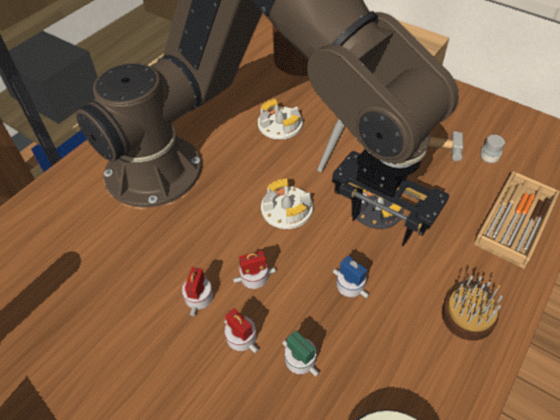

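View pics/side0.png

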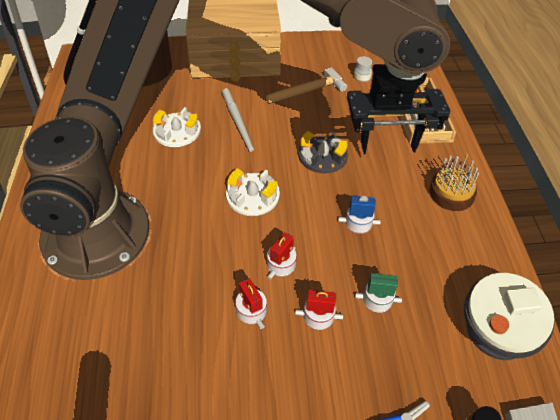

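Scene view: three red fixtures at about (197,287), (254,265) and (239,326), and the dark mount at (380,205) under the gripper. In the side view the reds are at (251,302), (282,255) and (320,308), and the dark mount is at (323,152). Next I'll compute their positions.

```bash
cat > m.py <<'E'
from h import *
def blocks(tag):
    c=load(tag); W=cloud(c); h=cv2.cvtColor(c['color'],cv2.COLOR_BGR2HSV).astype(int)
    H,S,V=h[...,0],h[...,1],h[...,2]
    for n,hm in(('red',(H<5)|(H>172)),('green',(H>60)&(H<95)),('blue',(H>100)&(H<125))):
        m=(hm&(S>110)&(V>40)&(W[...,2]>.066)&(W[...,2]<.082)).astype(np.uint8)
        k,l,s,ct=cv2.connectedComponentsWithStats(m)
        for i in range(1,k):
            if s[i,4]<60: continue
            P=W[l==i]; P=P[P[:,2]>np.median(P[:,2])-.006]
            r=cv2.minAreaRect((P[:,:2]*1000).astype(np.float32))
            b=cv2.boxPoints(r); e=b[1]-b[0],b[2]-b[1]; e=max(e,key=np.linalg.norm)
            print(tag,n,ct[i].round(),'c',np.round(r[0],1),'size',np.round(r[1],1),'yaw',round(np.degrees(np.arctan2(e[1],e[0]))%180,1),'z',np.median(P[:,2]).round(4),'dist',np.hypot(*r[0]).round(1))
E
python3 - <<'E'
from m import *
blocks('scene0');blocks('side0')
for t,(u,v) in(('scene0',(380,205)),('side0',(323,152))):
    W=cloud(load(t)); print(W[v,u])
E
```

```text
scene0 red [252. 259.] c [ 408.7 -109.3] size [52.3 25.3] yaw 51.8 z 0.0755 dist 423.1
scene0 red [193. 280.] c [ 340.9 -214.9] size [23.7 53.7] yaw 116.3 z 0.0751 dist 402.9
scene0 red [238. 322.] c [ 470.9 -237.5] size [24.9 50.5] yaw 169.3 z 0.076 dist 527.4
scene0 blue [353. 268.] c [590.9 -10.6] size [27.1 51.4] yaw 172.7 z 0.0752 dist 591.0
side0 red [281. 245.] c [ 409.8 -109.9] size [52.5 24.7] yaw 51.5 z 0.0768 dist 424.3
side0 red [250. 292.] c [ 341.7 -215.4] size [24.1 53.8] yaw 114.4 z 0.0759 dist 404.0
side0 red [321. 298.] c [ 472.3 -238.7] size [26.  50.7] yaw 167.3 z 0.0759 dist 529.2
side0 green [383. 276.] c [ 596.9 -203.1] size [ 8.8 48.5] yaw 165.9 z 0.0769 dist 630.5
side0 green [383. 283.] c [ 593.7 -216.4] size [14.5 50.3] yaw 165.3 z 0.0762 dist 631.9
side0 blue [362. 202.] c [591.3 -11.3] size [25.5 49.8] yaw 169.7 z 0.0771 dist 591.4
[ 0.62492875 -0.02597302  0.3075527 ]
[0.53771226 0.1928369  0.02835609]
```

Call:
jog_arm --grip '[1,1,1,1,1,1,1,1]' --pt "-0.03 -0.05 0" --pt "-0.06 -0.09 0" --pt "-0.09 -0.13 0" --pt "-0.12 -0.17 0" --pt "-0.14 -0.21 0" --pt "-0.153 -0.238 0" --pt "-0.153 -0.238 0" --pt "-0.153 -0.238 0" --turn '[0,0,0,0,0,0,0,0]'

```text
clock: 0.9
tcp_pos: [0.4715, -0.2383, 0.2093]
eef_rot: [-3.14, -0.0, 1.569]
force: [0.2, 0.9, 1.2]
width: 0.0948
```

Run:
```python
from m import *
snap('scene','scene1');snap('side','side1');snap('wrist','w1')
print(manip.read_state()['joints'])
ims=[]
for t,(u,v) in(('scene1',(380,205)),('side1',(323,152))):
    im=cv2.imread(f'pics/{t}.png')[v-45:v+45,u-60:u+60]
    ims.append(cv2.resize(im,None,fx=5,fy=5,interpolation=cv2.INTER_CUBIC))
cv2.imwrite('pics/mnt1.png',cv2.resize(np.vstack(ims),None,fx=.65,fy=.65))
blocks('w1')
# heightmap: merge clouds near mount
P=np.vstack([cloud(load(t)).reshape(-1,3) for t in('scene1','side1')])
Q=P[(np.hypot(P[:,0]-.538,P[:,1]-.193)<.09)&(P[:,2]>.01)]
np.save('mnt.npy',Q); print(len(Q),Q.min(0),Q.max(0))
```

```text
[-5.90014721e-01  3.55315398e-01  1.79452001e+00 -4.16783096e-04
  9.92966749e-01 -5.91042244e-01]
w1 red [206.  57.] c [ 402.9 -105.5] size [51. 11.] yaw 51.8 z 0.0759 dist 416.5
w1 red [219.  67.] c [ 413.1 -113.3] size [51.2 12.1] yaw 50.8 z 0.0757 dist 428.4
w1 red [158. 174.] c [ 346.2 -212.9] size [12.9 51.2] yaw 114.1 z 0.0757 dist 406.5
w1 red [145. 180.] c [ 335.4 -217.7] size [11.7 50.5] yaw 113.9 z 0.0758 dist 399.9
w1 red [282. 192.] c [ 472.2 -230.9] size [11.6 51.3] yaw 168.6 z 0.0757 dist 525.6
w1 red [280. 206.] c [ 469.6 -243.4] size [10.9 50.8] yaw 168.5 z 0.0758 dist 529.0
w1 green [390. 162.] c [ 578.7 -199.3] size [10.1 15.2] yaw 168.5 z 0.0757 dist 612.0
w1 green [423. 169.] c [ 609.8 -206.2] size [ 9.9 18.6] yaw 164.1 z 0.0758 dist 643.8
w1 green [402. 179.] c [ 592.  -215.7] size [ 9.1 51.1] yaw 167.4 z 0.0758 dist 630.0
1667 [0.47689982 0.14481317 0.01000468] [0.60041048 0.26831633 0.05006307]
```

View pics/mnt1.png

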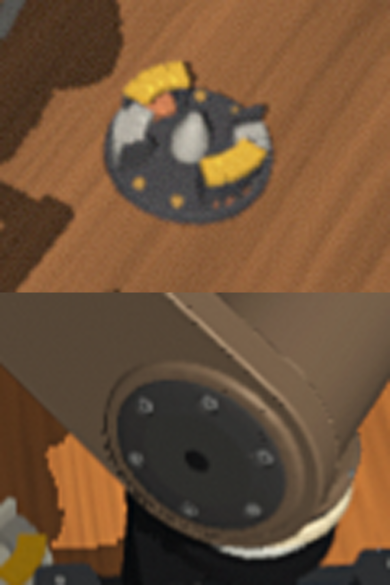

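Scene view: the mount is clear now, with the spigot tip at about (379,205) and the yellow hooks at about (373,196) and (392,213). The arm blocks the side view. I'll fit the hooks next.

```bash
cat >> m.py <<'E'
def mount(tag,c0=(.538,.193),view=True):
    c=load(tag);W=cloud(c);h=cv2.cvtColor(c['color'],cv2.COLOR_BGR2HSV).astype(int)
    d=np.hypot(W[...,0]-c0[0],W[...,1]-c0[1])
    y=(h[...,0]>18)&(h[...,0]<35)&(h[...,1]>120)&(h[...,2]>90)&(d<.075)&(W[...,2]>.040)&(W[...,2]<.05)
    k,l,s,ct=cv2.connectedComponentsWithStats(y.astype(np.uint8))
    hk=[]
    for i in range(1,k):
        if s[i,4]<25: continue
        P=W[l==i]; P=P[P[:,2]>np.median(P[:,2])-.002]; hk.append(P); print('hook',s[i,4],ct[i].round(),(P.mean(0)*1000).round(1))
    foot=(d<.075)&(W[...,2]>.006)&(W[...,2]<.02)
    (fc,fr)=cv2.minEnclosingCircle((W[foot][:,:2]*1000).astype(np.float32)); print('foot',np.round(fc,1),fr, 'z',np.median(W[foot][:,2]))
    sp=W[(d<.02)&(W[...,2]>.041)]
    if len(sp): print('spig',(sp.mean(0)*1000).round(1),len(sp), sp[:,2].max())
    if len(hk)>=2:
        cc=[]
        for P in hk:
            r=cv2.minEnclosingCircle((P[:,:2]*1000).astype(np.float32)); cc.append(r[0])
        print('mid circ',np.mean(cc,0))
        ce=np.mean([P.mean(0) for P in hk],0)[:2]
    for C in ([np.array(fc)/1000]+([ce] if len(hk)>=2 else [])):
        for P in hk:
            v=P[:,:2]-C; a0=np.arctan2(*v.mean(0)[::-1]); a=np.degrees(np.angle(np.exp(1j*(np.arctan2(v[:,1],v[:,0])-a0))))
            r=np.hypot(*v.T)*1000
            print('C',(C*1000).round(1),'span',np.percentile(a,[1,99]).round(1)+np.degrees(a0).round(1),'r',np.percentile(r,[1,99]).round(1))
E
python3 - <<'E'
from m import *
mount('scene1'); mount('side0')
E
```

```text
hook 141 [368. 185.] [498.  226.5  44.9]
hook 159 [391. 210.] [579.4 189.7  44.8]
foot [545.5 201.3] 69.75914764404297 z 0.011994722218031028
spig [538.5 206.9  44.6] 24 0.04893268420811079
mid circ [537.61408997 207.39945221]
C [545.5 201.3] span [127.8 175.9] r [44.7 67.2]
C [545.5 201.3] span [-56.2  14.9] r [25.8 48.9]
C [538.7 208.1] span [126.1 183.9] r [35.6 57.9]
C [538.7 208.1] span [-53.5   4.1] r [35.2 56.2]
hook 120 [306. 139.] [499.9 225.   46.2]
hook 128 [341. 148.] [580.7 188.4  46.1]
foot [540.5 205.5] 62.436248779296875 z 0.01256113563539598
spig [540.7 204.8  44.7] 25 0.04967791057688258
mid circ [538.59399414 209.00250244]
C [540.5 205.5] span [124.8 183.2] r [36.4 57. ]
C [540.5 205.5] span [-53.5   6.7] r [35.6 55.5]
C [540.3 206.7] span [125.5 184.6] r [35.8 56. ]
C [540.3 206.7] span [-54.3   5. ] r [36.6 56.5]
```

Call:
jog_arm --grip '[1,1,1,1,1,1,1,1,1,1,1,1,1,1,1,1]' --pt "0 0 0" --pt "0 0 0" --pt "0 0 0" --pt "0 0 0" --pt "0 0 0" --pt "0 0 0" --pt "0 0 -0.02" --pt "0 0 -0.04" --pt "0 0 -0.06" --pt "0 0.001 -0.07" --pt "0 0.001 -0.07" --pt "0 0.001 -0.09" --pt "0 0.001 -0.12" --pt "0 0.001 -0.145" --pt "0 0.001 -0.151" --pt "0 0.001 -0.151" --turn '[0.14,0.28,0.42,0.56,0.7,0.84,0.98,1.12,1.26,1.36,1.372,1.372,1.372,1.372,1.372,1.372]'

```text
clock: 2.65
tcp_pos: [0.4725, -0.2356, 0.0583]
eef_rot: [-3.141, -0.001, 2.943]
force: [0.0, 0.2, -0.5]
width: 0.0953
```

Run:
```python
from m import *
snap('wrist','w2')
snap('scene','scene2')
a=cv2.imread('pics/w2.png');b=cv2.imread('pics/scene2.png')[250:400,150:350]
cv2.imwrite('pics/v2.png',np.hstack([cv2.resize(a,(400,300)),cv2.resize(b,(400,300))]))
```

```text
(no output)
```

View pics/v2.png

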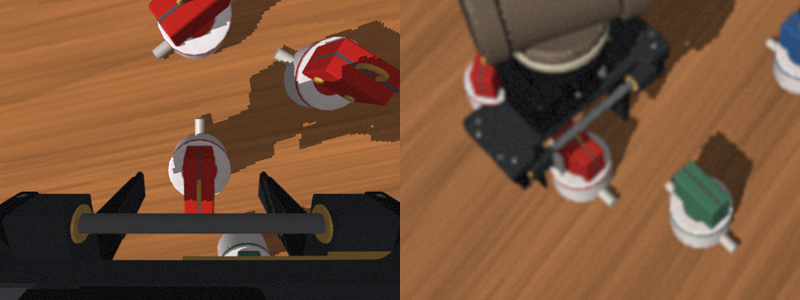

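The wrist view shows the red block at (199,180), centred between the open fingers. Closing on it.

Call:
jog_arm --grip '[-1,-1,-1,-1,-1,-1,-1,-1,-1,-1,-1,-1,-1]' --pt "0 0 0" --pt "0 0 0" --pt "0 0 0" --pt "0 0 0" --pt "0 0 0" --pt "0 0 0" --pt "0 0 0" --pt "0 0 0.02" --pt "0 0 0.05" --pt "0 0 0.09" --pt "0 0 0.12" --pt "0 0 0.12" --pt "0 0 0.12" --turn '[0,0,0,0,0,0,0,0,0,0,0,0,0]' --newtons 45

```text
clock: 4.05
tcp_pos: [0.4729, -0.2361, 0.1797]
eef_rot: [-3.139, 0.002, 2.944]
force: [-0.5, -0.5, -0.8]
width: 0.0016
```

Run:
```python
from m import *
snap('side','side3');print(manip.read_state()['joints']); blocks('side3'); mount('side3',(.5395,.2075))
```

```text
[-5.87373606e-01  3.90769752e-01  1.83277636e+00 -1.53742606e-03
  9.17256194e-01 -1.95936253e+00]
side3 red [282. 245.] c [ 410.1 -109.6] size [53.7 24.2] yaw 51.6 z 0.0769 dist 424.5
side3 red [250. 293.] c [ 342.3 -215.8] size [24.8 52.2] yaw 113.9 z 0.0759 dist 404.7
side3 red [321. 298.] c [ 472.5 -238.1] size [25.1 50.8] yaw 168.2 z 0.0759 dist 529.1
side3 green [383. 276.] c [ 597.1 -202.3] size [ 9.3 48. ] yaw 163.3 z 0.0766 dist 630.5
side3 green [383. 283.] c [ 593.9 -216.1] size [12.4 51. ] yaw 166.7 z 0.0761 dist 632.0
side3 blue [368. 203.] c [598.4 -13.2] size [23.5 34.9] yaw 171.0 z 0.0767 dist 598.6
foot [0. 0.] 0.0 z nan
  return _methods._mean(a, axis=axis, dtype=dtype,
  ret = ret.dtype.type(ret / rcount)
```

The fingers closed on nothing (1.6 mm opening). They close slowly, so the lift came before they reached the block. The fixture hasn't moved, so I'll go again and wait longer.

Call:
jog_arm --grip '[0.4,0.4,0.4,0.4,0.4,0.4,0.4,0.4,0.4,0.4,0.4,0.4,0.4,0.4,0.4,0.4]' --pt "0 0 0" --pt "0 0 0" --pt "0 0 0" --pt "0 0 0" --pt "0 0 0" --pt "0 0 0" --pt "0 0 0" --pt "0 0 0" --pt "0 0 0" --pt "0 0 0" --pt "-0.001 -0.001 -0.03" --pt "-0.001 -0.001 -0.06" --pt "-0.001 -0.001 -0.09" --pt "-0.001 -0.001 -0.115" --pt "-0.001 -0.001 -0.122" --pt "-0.001 -0.001 -0.122" --turn '[0,0,0,0,0,0,0,0,0,0,0,0,0,0,0,0]'

```text
clock: 5.7
tcp_pos: [0.4713, -0.2367, 0.0564]
eef_rot: [-3.141, -0.001, 2.944]
force: [0.4, -0.3, 0.2]
width: 0.0665
```

Call:
jog_arm --grip '[-1,-1,-1,-1,-1,-1,-1,-1]' --pt "0 0 0" --pt "0 0 0" --pt "0 0 0" --pt "0 0 0" --pt "0 0 0" --pt "0 0 0" --pt "0 0 0" --pt "0 0 0" --turn '[0,0,0,0,0,0,0,0]' --newtons 45

```text
clock: 6.5
tcp_pos: [0.4714, -0.2369, 0.0565]
eef_rot: [-3.141, -0.001, 2.944]
force: [-0.3, -0.6, 2.7]
width: 0.0234
```

Call:
jog_arm --grip '[-1,-1,-1,-1,-1,-1,-1,-1,-1,-1,-1,-1,-1]' --pt "0 0 0.02" --pt "0 0 0.05" --pt "0 0 0.09" --pt "0 0.01 0.125" --pt "0 0.04 0.13" --pt "0 0.08 0.13" --pt "0.01 0.12 0.13" --pt "0.01 0.16 0.13" --pt "0.02 0.2 0.13" --pt "0.02 0.24 0.13" --pt "0.03 0.27 0.13" --pt "0.03 0.29 0.13" --pt "0.03 0.29 0.13" --turn '[0,0,0,0,0.1,0.2,0.3,0.4,0.5,0.6,0.69,0.69,0.69]'

```text
clock: 7.8
tcp_pos: [0.5009, 0.0552, 0.186]
eef_rot: [-3.142, -0.002, -2.647]
force: [0.5, -0.8, -2.9]
width: 0.0234
```

Run:
```python
from m import *
for n in('scene','side','wrist'):
    snap(n,n+'4')
    try: mount(n+'4',(.5395,.2075))
    except Exception as e: print(n,e)
    print()
cv2.imwrite('pics/v4.png',np.hstack([cv2.resize(cv2.imread(f'pics/{n}4.png'),(400,300)) for n in('wrist','side')]))
```

```text
hook 139 [368. 185.] [498.2 227.1  44.9]
hook 158 [391. 210.] [578.7 189.4  44.7]
foot [538.  208.1] 63.522705078125 z 0.011847717618384771
spig [538.7 207.4  44.2] 27 0.04961933060289894
mid circ [539.41052246 208.77400208]
C [538.  208.1] span [126.2 183.6] r [35.8 57.2]
C [538.  208.1] span [-52.    3.6] r [35.9 56.2]
C [538.5 208.3] span [126.8 183.8] r [36.2 57.5]
C [538.5 208.3] span [-52.6   3.5] r [35.5 55.9]

hook 89 [305. 138.] [497.9 225.8  46. ]
hook 114 [342. 148.] [581.8 188.2  45.8]
foot [540.6 197.8] 65.11094665527344 z 0.012630940396033671
mid circ [540.44789124 207.04886627]
C [540.6 197.8] span [120.8 173. ] r [42.6 62.2]
C [540.6 197.8] span [-44.9  18.9] r [31.3 55.2]
C [539.8 207. ] span [125.4 183.7] r [39.9 55.5]
C [539.8 207. ] span [-51.6   7.4] r [36.8 57.5]

hook 721 [420. 266.] [497.  226.5  44.7]
foot [536.7 208.1] 62.452781677246094 z 0.01178197451872062
C [536.7 208.1] span [125.7 184.2] r [35.4 55.2]
```

View pics/v4.png

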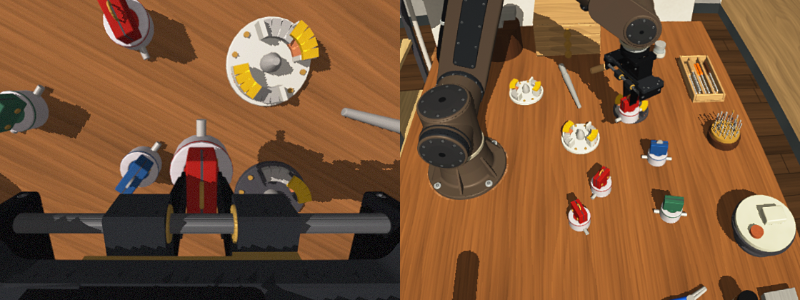

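The wrist view shows the fixture held upright and the dark mount at (270,190) in the composite. Moving above the mount now.

Call:
jog_arm --grip '[-1,-1,-1,-1,-1,-1,-1,-1,-1]' --pt "0.01 0.04 0" --pt "0.02 0.08 0" --pt "0.03 0.12 0" --pt "0.0375 0.145 0" --pt "0.0375 0.153 0" --pt "0.0375 0.153 -0.03" --pt "0.0375 0.153 -0.06" --pt "0.0375 0.153 -0.07" --pt "0.0375 0.153 -0.07" --turn '[-0.015,-0.015,-0.015,-0.015,-0.015,-0.015,-0.015,-0.015,-0.015]'

```text
clock: 8.85
tcp_pos: [0.5382, 0.2045, 0.1152]
eef_rot: [-3.141, -0.004, -2.666]
force: [-0.0, -0.0, -2.1]
width: 0.0239
```

Run:
```python
from m import *
snap('scene','scene5');snap('side','side5');snap('wrist','w5')
W=cloud(load('side5'))
a=cv2.imread('pics/scene5.png')[140:260,310:470];b=cv2.imread('pics/side5.png')[70:190,240:400]
cv2.imwrite('pics/v5.png',np.hstack([cv2.resize(a,(400,300),interpolation=2),cv2.resize(b,(400,300),interpolation=2)]))
for t in('scene5','side5','w5'):
    c=load(t);W=cloud(c);h=cv2.cvtColor(c['color'],cv2.COLOR_BGR2HSV)
    m=((h[...,0]<5)|(h[...,0]>172))&(h[...,1]>110)&(np.hypot(W[...,0]-.538,W[...,1]-.208)<.05)
    P=W[m]; print(t,m.sum(),P.mean(0) if m.any() else '', P[:,2].max() if m.any() else '')
    try: mount(t,(.5395,.2075))
    except Exception as e: print(e)
```

```text
scene5 203 [0.5435801  0.19431909 0.11342872] 0.30824898659097166
hook 47 [364. 185.] [490.1 219.6  44.9]
hook 158 [391. 210.] [578.9 189.7  44.9]
foot [538.9 207.2] 62.33501052856445 z 0.011810890291341646
spig [543.2 204.  309.4] 345 0.4378774448169114
mid circ [534.08496094 204.63762665]
C [538.9 207.2] span [150.3 181.2] r [41. 57.]
C [538.9 207.2] span [-52.8   5.5] r [35.  55.5]
C [534.5 204.6] span [145.5 178.3] r [37.6 54.3]
C [534.5 204.6] span [-46.7   8.3] r [36.7 59.5]
side5 327 [0.53533061 0.19334661 0.1188475 ] 0.1586190170420769
hook 111 [306. 138.] [499.4 226.   45.5]
hook 124 [341. 148.] [580.9 188.5  45.7]
foot [543.5 205.1] 64.80976867675781 z 0.01245303581012746
spig [535.8 204.5 139.4] 259 0.2860404213213382
mid circ [540.69799805 207.44822693]
C [543.5 205.1] span [128.4 180.8] r [39.9 60.2]
C [543.5 205.1] span [-53.9   8. ] r [32.8 53.1]
C [540.2 207.2] span [126.9 183.6] r [35.9 56.3]
C [540.2 207.2] span [-52.2   4.7] r [36.8 56.8]
w5 3692 [0.53021552 0.2004724  0.13406945] 0.2473103907184523
hook 1372 [329. 186.] [497.1 226.6  44.8]
hook 386 [232. 240.] [576.1 176.5  44.8]
foot [538.2 208.3] 62.17708969116211 z 0.011864703436874537
spig [535.5 205.6 150.8] 4580 0.21571828448107014
mid circ [535.05609131 204.70794678]
C [538.2 208.3] span [127.4 183.4] r [36.7 56.2]
C [538.2 208.3] span [-53.8 -19. ] r [40.9 55.7]
C [536.6 201.5] span [121.  174.8] r [36.6 59.5]
C [536.6 201.5] span [-46.3 -11.7] r [37.  54.6]
```

View pics/v5.png

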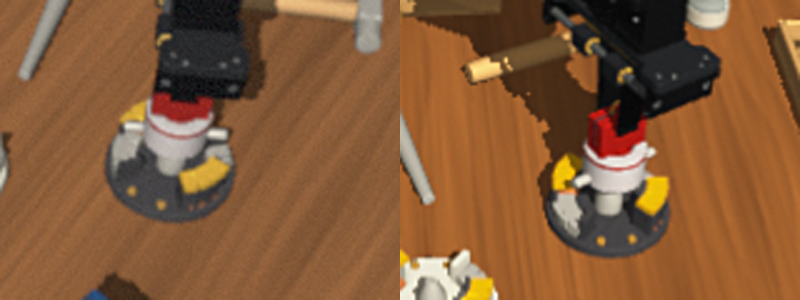

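Both views show the hub directly above the spigot with the lugs over the open slots, between hooks. The TCP is about 3 mm short in y, so I'll correct that and lower.

Call:
jog_arm --grip '[-1,-1,-1,-1,-1,-1,-1,-1]' --pt "0.0005 0.0035 0" --pt "0.0005 0.0035 0" --pt "0.0005 0.0035 0" --pt "0.0005 0.0035 -0.006" --pt "0.0005 0.0035 -0.012" --pt "0.0005 0.0035 -0.018" --pt "0.0005 0.0035 -0.024" --pt "0.0005 0.0035 -0.024" --turn '[0.01,0.01,0.01,0.01,0.01,0.01,0.01,0.01]'

```text
clock: 9.8
tcp_pos: [0.5394, 0.2087, 0.0924]
eef_rot: [-3.141, -0.002, -2.655]
force: [0.3, 0.4, -3.0]
width: 0.0237
```

Call:
jog_arm --grip '[-1,-1,-1,-1,-1,-1]' --pt "0 0 -0.004" --pt "0 0 -0.008" --pt "0 0 -0.011" --pt "0 0 -0.0135" --pt "0 0 -0.0145" --pt "0 0 -0.0145" --turn '[0,0,0,0,0,0]'

```text
clock: 10.4
tcp_pos: [0.5395, 0.2087, 0.0783]
eef_rot: [-3.141, -0.001, -2.655]
force: [-2.0, -0.6, 1.6]
width: 0.0238
```

It's seated on the ledge with about 5 N of contact. Now the clockwise twist.

Call:
jog_arm --grip '[-1,-1,-1,-1,-1,-1,-1,-1]' --pt "0 0 0" --pt "0 0 0" --pt "0 0 0" --pt "0 0 0" --pt "0 0 0" --pt "0 0 0" --pt "0 0 0" --pt "0 0 0" --turn '[-0.1,-0.2,-0.3,-0.4,-0.5,-0.6,-0.7,-0.7]'

```text
clock: 11.2
tcp_pos: [0.5395, 0.2087, 0.0783]
eef_rot: [-3.141, -0.001, 2.926]
force: [1.1, -0.1, -3.0]
width: 0.0241
```

Call:
jog_arm --grip '[-1,-1,-1,-1,-1,-1,-1,-1,-1,-1]' --pt "0 0 0" --pt "0 0 0" --pt "0 0 0" --pt "0 0 0" --pt "0 0 -0.001" --pt "0 0 -0.0025" --pt "0 0 -0.004" --pt "0 0 -0.0055" --pt "0 0 -0.006" --pt "0 0 -0.006" --turn '[-0.1,-0.2,-0.259,-0.259,-0.259,-0.259,-0.259,-0.259,-0.259,-0.259]'

```text
clock: 12.2
tcp_pos: [0.5395, 0.2087, 0.0723]
eef_rot: [-3.141, -0.001, 2.668]
force: [-0.4, 0.2, -2.0]
width: 0.0233
```

Run:
```python
from m import *
s=manip.read_state();print(s['wrist_torque'],s['force'])
snap('scene','scene6');snap('side','side6')
a=cv2.imread('pics/scene6.png')[140:260,310:470];b=cv2.imread('pics/side6.png')[70:190,240:400]
cv2.imwrite('pics/v6.png',np.hstack([cv2.resize(a,(400,300),interpolation=2),cv2.resize(b,(400,300),interpolation=2)]))
```

```text
[0.09185762 0.03543791 0.00840705] [-0.42850915  0.19891807 -2.00471954]
```

View pics/v6.png

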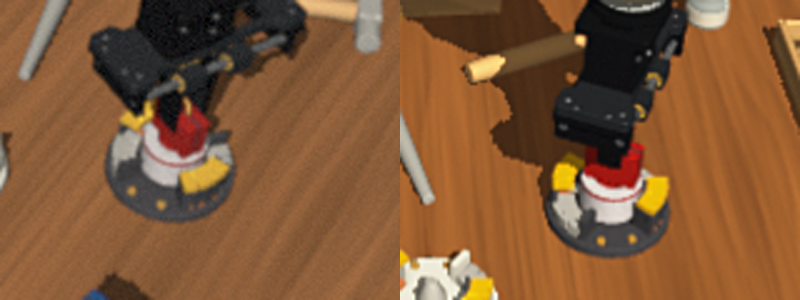

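The lugs are hidden under the hooks, and the fixture dropped 6 mm freely into the notches. I'll ease it down to contact, then release.

Call:
jog_arm --grip '[-1,-1,-1]' --pt "0 0 -0.0005" --pt "0 0 -0.001" --pt "0 0 -0.001" --turn '[0,0,0]'

```text
clock: 12.6
tcp_pos: [0.5396, 0.2088, 0.0721]
eef_rot: [-3.141, -0.001, 2.668]
force: [-2.5, -1.4, 8.7]
width: 0.0237
```

Call:
jog_arm --grip '[0.3,0.3,0.3,0.3,0.3,0.3,0.3,0.3,0.3,0.3]' --pt "0 0 0" --pt "0 0 0" --pt "0 0 0" --pt "0 0 0" --pt "0 0 0" --pt "0 0 0" --pt "0 0 0" --pt "0 0 0" --pt "0 0 0" --pt "0 0 0" --turn '[0,0,0,0,0,0,0,0,0,0]'

```text
clock: 13.6
tcp_pos: [0.5396, 0.2088, 0.0722]
eef_rot: [-3.141, -0.001, 2.668]
force: [-0.4, -0.1, 0.2]
width: 0.0619
```

Call:
jog_arm --grip '[0.3,0.3,0.3,0.3,0.3,0.3,0.3,0.3,0.3,0.3,0.3,0.3,0.3]' --pt "0 0 0.01" --pt "0 0 0.03" --pt "0 0 0.06" --pt "0 0 0.1" --pt "0 0 0.14" --pt "0 0 0.16" --pt "0 -0.03 0.16" --pt "0 -0.07 0.16" --pt "0 -0.11 0.16" --pt "0 -0.15 0.16" --pt "0 -0.18 0.16" --pt "0 -0.18 0.16" --pt "0 -0.18 0.16" --turn '[0,0,0,0,0,0,0,0,0,0,0,0,0]'

```text
clock: 14.9
tcp_pos: [0.5396, 0.0284, 0.2328]
eef_rot: [3.142, -0.0, 2.666]
force: [-1.0, 0.1, 0.5]
width: 0.0615
```

Run:
```python
from m import *
for n in('scene','side','wrist'): snap(n,n+'7'); blocks(n+'7')
a=cv2.imread('pics/scene7.png')[140:260,310:470];b=cv2.imread('pics/side7.png')[70:190,240:400]
cv2.imwrite('pics/v7.png',np.hstack([cv2.resize(a,(400,300),interpolation=2),cv2.resize(b,(400,300),interpolation=2)]))
for n in('scene7','side7','wrist7'):
    c=load(n);W=cloud(c);h=cv2.cvtColor(c['color'],cv2.COLOR_BGR2HSV)
    m=((h[...,0]<5)|(h[...,0]>172))&(h[...,1]>110)&(np.hypot(W[...,0]-.538,W[...,1]-.208)<.035)&(W[...,2]>.087)&(W[...,2]<.1)
    if m.sum()>10:
        P=W[m];P=P[abs(P[:,2]-np.median(P[:,2]))<.003];r=cv2.minAreaRect((P[:,:2]*1000).astype(np.float32));b=cv2.boxPoints(r);e=max((b[1]-b[0],b[2]-b[1]),key=np.linalg.norm)
        print(n,len(P),np.median(P[:,2]),r,np.degrees(np.arctan2(e[1],e[0]))%180)
```

```text
scene7 red [381. 192.] c [541.5 197.5] size [50.7 22.1] yaw 0.0 z 0.0754 dist 576.4
scene7 red [252. 260.] c [ 408.8 -110.1] size [52.2 26.3] yaw 55.2 z 0.0753 dist 423.4
scene7 red [194. 281.] c [ 341.  -215.1] size [23.8 54. ] yaw 116.4 z 0.0751 dist 403.1
scene7 blue [353. 268.] c [591.5 -10.8] size [25.8 51.3] yaw 171.3 z 0.075 dist 591.6
side7 red [324. 137.] c [536.1 199. ] size [ 8.9 48.5] yaw 154.2 z 0.0754 dist 571.9
side7 red [281. 245.] c [ 410.1 -109.5] size [54.6 25.2] yaw 49.6 z 0.0764 dist 424.5
side7 red [250. 293.] c [ 342.1 -216.2] size [25.1 53.1] yaw 113.6 z 0.0759 dist 404.7
side7 green [383. 276.] c [ 597.1 -203. ] size [10.5 48.6] yaw 164.3 z 0.0768 dist 630.7
side7 green [383. 283.] c [ 593.9 -216. ] size [13.6 50.6] yaw 168.4 z 0.0762 dist 631.9
side7 blue [362. 203.] c [591.1 -12.1] size [24.4 50.5] yaw 166.8 z 0.0767 dist 591.2
wrist7 red [426. 115.] c [533.7 198.6] size [ 2.9 51. ] yaw 152.2 z 0.0753 dist 569.4
wrist7 red [  5. 126.] c [ 347.3 -201.6] size [11. 39.] yaw 132.3 z 0.0719 dist 401.6
wrist7 red [109. 138.] c [ 403.3 -104.4] size [51.5 12.1] yaw 51.6 z 0.0757 dist 416.6
wrist7 red [110. 151.] c [ 413.1 -112.2] size [51.6 10.8] yaw 52.1 z 0.0758 dist 428.1
wrist7 blue [276. 243.] c [590.1  -3.8] size [10.8 51.1] yaw 170.6 z 0.0756 dist 590.1
wrist7 blue [265. 247.] c [588.4 -16. ] size [ 9.8 51.7] yaw 170.2 z 0.0758 dist 588.6
scene7 135 0.09147473169965575 ((539.7451171875, 207.72018432617188), (23.871536254882812, 51.72394943237305), 67.38627624511719) 157.38629
side7 108 0.09231619820633662 ((539.6168212890625, 207.47093200683594), (29.641841888427734, 46.559181213378906), 64.87646484375) 154.87645
wrist7 1120 0.09163294401247962 ((538.7236938476562, 208.7974395751953), (24.832992553710938, 50.698486328125), 62.620418548583984) 152.62039
```

View pics/v7.png

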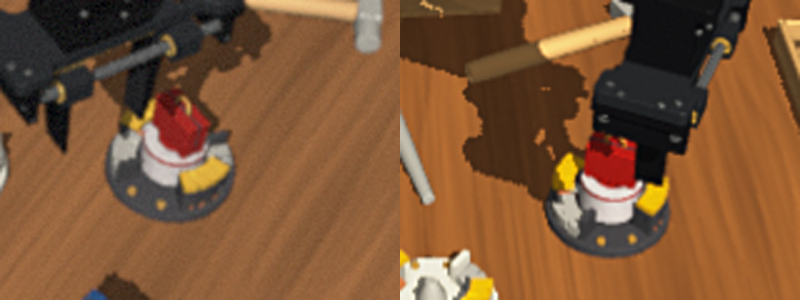

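The fixture stands on the mount, released. Its block top is at 91.6 mm, which puts the underside at the 16 mm seated height. Its yaw of 152.6° matches the notch, and the bystanders haven't moved.

```bash
python3 -c "
from rig import manip
print(manip.close_job())"
```

```text
the job is handed in; nothing more can be done
None
```

The red fixture farthest from the base is locked in the dark bayonet mount and released. I handed the job in at about 15 s of the 42 s allowed.

- **What I did:** I lowered it through the entry slots onto the ledges and twisted it clockwise about 55°. It then dropped 6 mm freely into the notches, and I let go and backed the gripper away.
- **First grasp failed:** The fingers close slowly, so I lifted before they had reached the block. The fixture did not move, and the second grasp held.
- **Last checks:** The block top read 91.6 mm, and 92 mm is expected when fully seated. The wrist camera put the yaw at 152.6°, and I had estimated the notch at about 152.8°. The fixture was centred to within about 1–2 mm.
- **Disagreement:** The scene and side cameras gave coarser yaws of 157.4° and 154.9°. Both are still within the notch's ±8°.
- **Forces:** The largest force I saw at the end of a move was about 9 N. I did not check peaks during moves.
- **Bystanders:** The blue and green fixtures and the other two red ones measured where they stood at the start. I never moved the arm near enough to the white mounts to touch them.

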